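Clock the bare spindle by its flat and hold the spare collar on it

TASK

One of the three spindles of the sample spinner has lost its collar. Feel for the flat on that bare spindle with the fingers and turn the spindle until the flat squarely faces the red mark at the front of its unit, then slide the spare collar on with its set screw over the flat and push it down until the sprung brass washer under it is fully home. Finish while still holding the collar down there, so that the set screw can be tightened; leave the other two spindles and the spirit bottle alone.

Things in the scene. Friction and masses are not known exactly. Their poses are not given: they have to be found in the camera images.
- unit_a: Drive unit of the bare spindle: blue housing 84x84x50 mm, one of three alike 100 mm apart on one plate (the others wear dark collars; this may be any one). Fixed. Origin: centre of its underside, on the spindle axis, 42 mm above the worktop; z up; -x is its front, with the red mark and black dial. A 56 mm ring on top has its rim 62 mm above the origin; the spindle top is 108 mm above.
- flatted_end (a point): Upper end of the bare spindle, steel, 20 mm diameter, with a flat milled from the top 48 mm down, 7 mm off the axis: fingers across flat and round back close to 17 mm when square on it, to 18-20 mm elsewhere. Top 3 mm chamfered. Origin: centre of the top face; z up; its -x axis points out of the flat. The upper 36 mm stand clear of the brass washer and can be gripped.
- spindle (a joint): Angle of the bare spindle in its unit, rad, counter-clockwise from above; 0 = flat squarely faces the red mark (the unit's -x). Starts 0.5 to 1.4 rad off, on the positive side. Light drag (0.03 N m); stays where it is left.
- washer (a joint): How far the sprung brass washer round the bare spindle is pressed down, m: 0 free, 0.009 fully home (about level with the ring's rim). Its spring pushes up with 3.6 N when free, 9 N fully home, and lifts the collar again if that is let go.
- washer_top (a point): Centre of the upper face of the brass washer (diameter 36 mm), on the spindle axis; 71.5 mm above the unit's origin when free.
- collar_center (a point): Centre of the spare collar, 15 mm above its underside: dark steel, 40 mm outside, 30 mm high, bore 21.6 mm, 0.12-0.2 kg, lying flat on the worktop, bore upright. Its -x axis points out through the set screw. The screw's tip stands into the bore to 7.9 mm off the axis, so it goes on only with the screw over the flat (15 degrees either way). Grip the upper 20 mm, on the sides square to the screw.
- set_screw (a point): Outer end of the set screw's head, bright steel, 9 mm across, standing 4 mm proud of the collar's side, half-way up; a white line on the collar's top face lies over it.
- spindle_b (a joint): Angle of a neighbouring spindle that has its collar, rad; leave it.
- spindle_c (a joint): Angle of the other neighbouring spindle that has its collar, rad; leave it.
- bottle_center (a point): Centre (half-way up) of the loose white spirit bottle at the left of the spinner, 62 mm wide, 159 mm high, a bystander.

How it is judged:
By the outcome, as a careful person would: the job done as asked, in the order asked, and still so for the second after the job is handed in, while the arm keeps its last pose, push and grip.
It also fails if it takes over 51 s, if anything falls off the work surface, if the arm or the gripper's body presses on something with over 40 N, if the wrist force passes 120 N, or if a joint passes its speed limit or range.

ROBOT

A 7-joint arm with a two-finger parallel gripper is mounted at the origin on a cart in front of the work surface, level with it; the furniture and walls round the work are solid. World frame = base frame: x ahead of the robot, y to its left, z up, the work surface at z = 0. Lengths are in m, angles in rad, forces in N, time in s.
With the tool pointing down it reaches from about 0.35 to 0.9 m from the base axis. Payload 8.1 kg.
Tool frame: the origin (TCP) lies on the centre line of the jaws, within the pads' length; the fingertips stand 11 mm ahead of it and the grasp point (between the pads) lies 8 mm behind it (tcp_to_tips is the distance from the TCP to the fingertips, in m); z points along the fingers, y is the direction in which the jaws open and shut (so a half turn about z gives the same grasp; the last joint's range is limited). The gripper opens to 92 mm and grips with 3 to 60 N. Pads are 19 mm wide; open, the fingers measure 130 mm over their backs; the gripper's body (75 mm by 190 mm) begins 47 mm behind the grasp point.
Start: joints at [1.159, 0.434, 0.025, 1.573, -0.012, 1.134, -0.075], TCP at [0.19, -0.595, 0.238] pointing down, gripper open.
Joint ranges: [-2.62, 2.62], [-0.44, 2.09], [-1.27, 1.32], [0.08, 2.57], [-1.32, 4.46], [0.12, 2], [-2.74, 2.74]. Speed limits (rad/s): [2.22, 2.22, 3.01, 3.01, 3.14, 3.14, 3.14].

INTERFACE

Orientations are given as a unit quaternion [w, x, y, z].
In Python, from rig import get_state, grab_frame, sign_off, tcp_to_tips gives the robot as it stands. The module is installed in compiled form; this text tells all that it offers.
- The arm moves only by the shell command python3 -m inch 'ROWS'. ROWS is text: rows parted by semicolons, each of 7 numbers parted by spaces: the finger opening in m, from 0 to 0.0918, then the shift along the tool's x, y, z in m, then the turn, a rotation vector about the tool's x, y, z in degrees. A call has 1 to 20 rows; each row is the pose to reach, as a shift and turn from the pose commanded when the call began, along the tool's axes at that moment; what a row does not reach only later rows make up. A row lasts 1/12 s, in which the tool goes at most 41.7 mm and 7.16 degrees, less where a joint would pass 70% of its speed; a pose out of reach is approached as far as the arm can. A call with a gripper value outside its range is refused whole. The fingers move at their own pace and stop on an object; the grip force is fixed at half the most. Time passes only in rows, so rows that repeat a pose let the fingers close. It gives the time, the measured TCP pose, the force and the opening at its end, in the units of the state.
- get_state(): the state, without advancing time (a new reading comes with each control period).
- grab_frame(name): name is "scene" or "top" or "wrist"; returns a dict with "color" (420x560x3 uint8, blue, green, red), "range_z" (420x560 float32, m along the optical axis (not along the pixel's ray), 0 where there is no reading), "intrinsics" (3x3 intrinsics, pixels), "cam_to_world" (4x4, takes a point from camera to world coordinates); the wrist camera has in their place "mount" (4x4, takes a point from camera to tool coordinates, whose origin is the TCP and whose axes are the flange's). Camera axes: x right, y up, looking along -z (the intrinsics and any distortion apply to the point x, -y, -z); pixel columns grow to the right and rows downward; lengths in m; the calibration is good to about 2 mm. A picture is of the moment at which its call begins: read the wrist's pose just before it.
- sign_off(): hands the job in, once; it reports no verdict.
The state is a dict: "t": time; "q": joint angles; "joint_vel": joint speeds; "tau": joint torques, N m; "position": TCP position; "ee_rot": TCP orientation; "ft_force": force on the tool from outside, world axes, zero at the start; "torque": the same for the moment, N m; "gripper_width": finger opening in m.
Only numpy, scipy, OpenCV 4.12 (cv2) and the standard library are available. Lean on these libraries where they do the work, as an engineer would, in place of code of your own. Each camera call takes 0.05 s, during which the arm holds its last target.

## Working session

There is one attempt and no reset: what is moved stays moved. The work goes in short steps, Python scripts to look and compute and a shell command to move; the robot and the scene stay as the last step left them, time stands still between calls to the robot, and variables do not carry over. Pictures are saved under pics/ and viewed, and the job is handed in when it is done.

```bash
mkdir -p pics; cat > h.py <<'E'
import numpy as np, cv2
from rig import get_state, grab_frame, tcp_to_tips
from scipy.spatial.transform import Rotation as R
def pt(f,u,v,z=None):
    K=f["intrinsics"]; d=f["range_z"][int(v),int(u)] if z is None else z
    return np.array([(u-K[0,2])/K[0,0]*d,-(v-K[1,2])/K[1,1]*d,-d])
def world(f,u,v,z=None):
    T=f["cam_to_world"]; return T[:3,:3]@pt(f,u,v,z)+T[:3,3]
def onplane(f,u,v,h):
    T=f["cam_to_world"]; r=T[:3,:3]@pt(f,u,v,1.0); s=(h-T[2,3])/r[2]; return T[:3,3]+s*r
def tool():
    s=get_state(); q=s["ee_rot"]; return np.array(s["position"]),R.from_quat([q[1],q[2],q[3],q[0]]).as_matrix()
E
python3 - <<'E'
from h import *
s=get_state(); print({k:np.round(v,4) for k,v in s.items()},tcp_to_tips)
import pickle
for n in["scene","top","wrist"]:
    f=grab_frame(n); cv2.imwrite(f"pics/{n}0.png",f["color"]); pickle.dump(f,open(f"{n}0.pkl","wb")); print(n,f["intrinsics"],f.get("cam_to_world",f.get("mount")), [k for k in f])
E
```

```text
{'t': np.float64(0.0), 'q': array([ 1.1594,  0.4352,  0.025 ,  1.5741, -0.0116,  1.134 , -0.0751]), 'joint_vel': array([ 0.0003, -0.0003, -0.0011, -0.0005,  0.0008, -0.0013, -0.0002]), 'tau': array([ 1.00000e-04, -6.67849e+01,  9.85600e-01, -3.14464e+01,
       -6.03000e-02,  4.26000e-02,  2.00000e-04]), 'position': array([ 0.1897, -0.595 ,  0.2369]), 'ee_rot': array([-8.000e-04,  9.881e-01,  1.537e-01, -2.000e-04]), 'ft_force': array([-0.6477, -0.6515, -0.123 ]), 'torque': array([0.0413, 0.0018, 0.0621]), 'gripper_width': np.float64(0.0916)} 0.011
scene [[407.73762876   0.         277.18305092]
 [  0.         407.73762876 208.54537085]
 [  0.           0.           1.        ]] [[-0.59874752  0.39947395 -0.694206   -0.3029742 ]
 [-0.80086466 -0.31031802  0.5121704   0.61283307]
 [-0.0108259   0.86262581  0.50572671  0.67380891]
 [ 0.          0.          0.          1.        ]] ['color', 'range_z', 'intrinsics', 'cam_to_world']
top [[382.26061435   0.         280.4199512 ]
 [  0.         382.26061435 206.72165794]
 [  0.           0.           1.        ]] [[ 0.0258052   0.99053175 -0.13483676  0.33830297]
 [-0.99951617  0.02790845  0.01373136  0.0853759 ]
 [ 0.01736443  0.13441718  0.99077268  1.03639641]
 [ 0.          0.          0.          1.        ]] ['color', 'range_z', 'intrinsics', 'cam_to_world']
wrist [[369.11408319   0.         272.21642328]
 [  0.         369.11408319 207.34634269]
 [  0.           0.           1.        ]] [[-5.58492696e-05  9.52594579e-01  3.04242609e-01  8.20143781e-02]
 [ 9.99999935e-01 -5.47844413e-05  3.55100254e-04 -6.86164072e-05]
 [ 3.54934339e-04  3.04242609e-01 -9.52594514e-01 -1.45748154e-01]
 [ 0.00000000e+00  0.00000000e+00  0.00000000e+00  1.00000000e+00]] ['color', 'range_z', 'intrinsics', 'mount']
```

View pics/scene0.png

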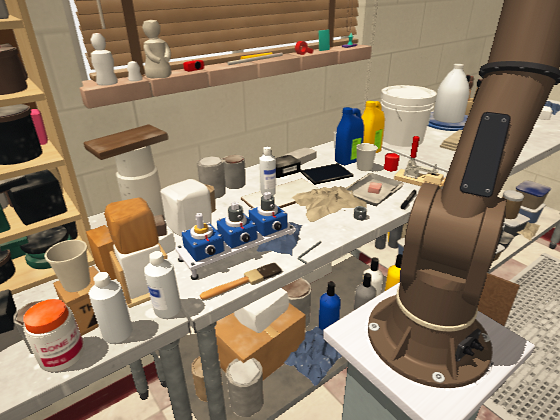

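View pics/top0.png

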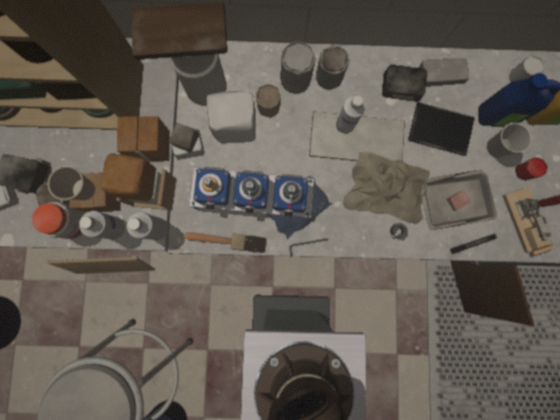

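The bare spindle (with the brass washer) is the leftmost unit, at top px (211,184) and scene px (198,218). The spare collar is at top px (398,231) and scene px (360,212). I'll enlarge both.

```bash
python3 - <<'E'
from h import *
import pickle
f=pickle.load(open("top0.pkl","rb")); c=f["color"]
a=cv2.resize(c[155:255,180:320],None,fx=5.6,fy=5.6,interpolation=cv2.INTER_CUBIC)
cv2.imwrite("pics/t_unit.png",cv2.convertScaleAbs(a,alpha=1.3))
b=cv2.resize(c[216:246,378:418],None,fx=14,fy=14,interpolation=cv2.INTER_CUBIC)
g=pickle.load(open("scene0.pkl","rb"))["color"]
b2=cv2.resize(g[197:227,340:380],None,fx=14,fy=14,interpolation=cv2.INTER_CUBIC)
cv2.imwrite("pics/col.png",cv2.resize(np.hstack([b,b2]),None,fx=.71,fy=.71))
cv2.imwrite("pics/s_unit.png",cv2.resize(g[180:280,165:305],None,fx=5.6,fy=5.6,interpolation=cv2.INTER_CUBIC))
for u,v in [(211,184),(250,187),(291,190),(398,231)]: print(u,v,world(f,u,v).round(4))
print(onplane(f,211,184,.15),onplane(f,250,187,.15),onplane(f,291,190,.15),onplane(f,398,231,.03))
E
```

```text
211 184 [0.5133 0.2423 0.1235]
250 187 [0.5043 0.1461 0.1471]
291 190 [0.499  0.0493 0.1519]
398 231 [ 4.216e-01 -2.515e-01 -4.000e-04]
[0.50824662 0.23771232 0.15      ] [0.50374494 0.14587951 0.15      ] [0.49937313 0.04920129 0.15      ] [ 0.41916453 -0.24160833  0.03      ]
```

View pics/t_unit.png

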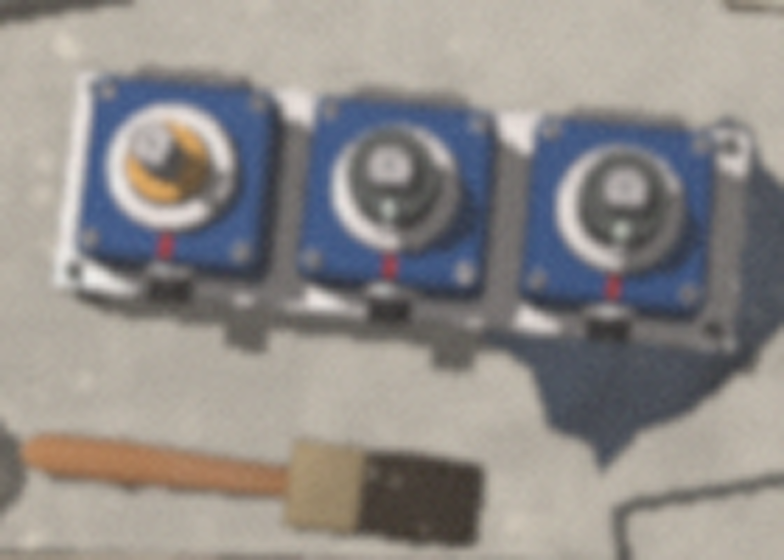

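View pics/col.png

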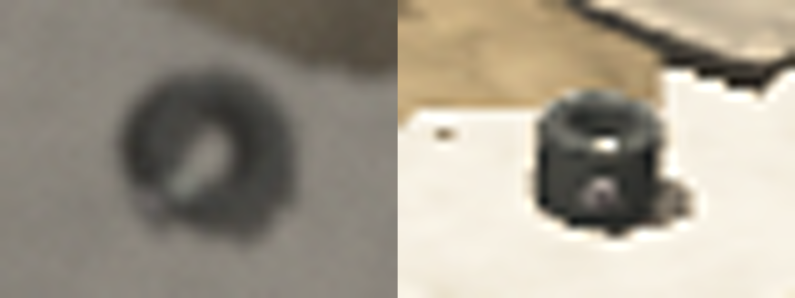

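View pics/s_unit.png

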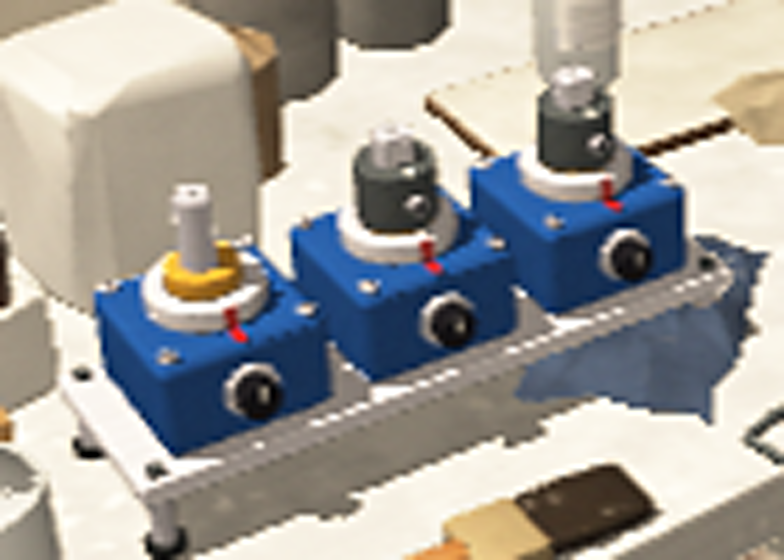

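```bash
python3 - <<'E'
from h import *
import pickle
f=pickle.load(open("top0.pkl","rb")); K=f["intrinsics"]; d=f["range_z"]; T=f["cam_to_world"]
v,u=np.mgrid[0:420,0:560]
P=np.stack([(u-K[0,2])/K[0,0]*d,-(v-K[1,2])/K[1,1]*d,-d],-1)@T[:3,:3].T+T[:3,3]
Z=np.where(d>0,P[...,2],0)
for nm,(a,b,c,e) in dict(caddy=(190,250,500,560),tray=(165,235,420,500),cloth=(150,225,340,430),white=(85,140,200,260),bottleL=(205,245,115,160),boxes=(110,210,70,175),bott2=(90,135,335,370)).items(): print(nm,Z[a:b,c:e].max().round(3), P[a:b,c:e][Z[a:b,c:e]>.05][:, :2].min(0) if (Z[a:b,c:e]>.05).any() else '', P[a:b,c:e][Z[a:b,c:e]>.05][:, :2].max(0)if (Z[a:b,c:e]>.05).any() else '')
E
python3 -m inch '0.09 0.327 -0.268 -0.06 0 0 0;0.09 0.327 -0.268 -0.06 0 0 0;0.09 0.327 -0.268 -0.06 0 0 0;0.09 0.327 -0.268 -0.06 0 0 0;0.09 0.327 -0.268 -0.06 0 0 0;0.09 0.327 -0.268 -0.06 0 0 0;0.09 0.327 -0.268 -0.06 0 0 0;0.09 0.327 -0.268 -0.06 0 0 0;0.09 0.327 -0.268 -0.06 0 0 0;0.09 0.327 -0.268 -0.06 0 0 0;0.09 0.327 -0.268 -0.06 0 0 0;0.09 0.327 -0.268 -0.06 0 0 0;0.09 0.327 -0.268 -0.06 0 0 0'
python3 - <<'E'
from h import *
import pickle
p,M=tool(); f=grab_frame("wrist"); T=np.eye(4);T[:3,:3]=M;T[:3,3]=p; f["cam_to_world"]=T@f["mount"]
pickle.dump(f,open("w1.pkl","wb")); cv2.imwrite("pics/w1.png",f["color"]); print(p,M.round(3))
E
```

```text
caddy 0.163 [ 0.40671029 -0.62488754] [ 0.51447773 -0.57264312]
tray 0.036  
cloth 0.056 [ 0.51089517 -0.24108508] [ 0.59174239 -0.19725797]
white 0.147 [0.64612735 0.13536392] [0.80146984 0.29553164]
bottleL 0.164 [0.37955877 0.37190587] [0.46192019 0.49517388]
boxes 0.241 [0.44738075 0.34465353] [0.72264809 0.59784414]
bott2 0.183 [ 0.68641092 -0.12610092] [ 0.74129863 -0.07490835]
t: 1.23
position: [0.42, -0.2406, 0.2976]
ee_rot: [0.0, 0.988, 0.155, -0.0]
ft_force: [-1.0, -0.3, -0.6]
gripper_width: 0.0897
[ 0.41999938 -0.24060964  0.29756433] [[ 0.952  0.305 -0.   ]
 [ 0.305 -0.952 -0.   ]
 [-0.     0.    -1.   ]]
```

View pics/w1.png

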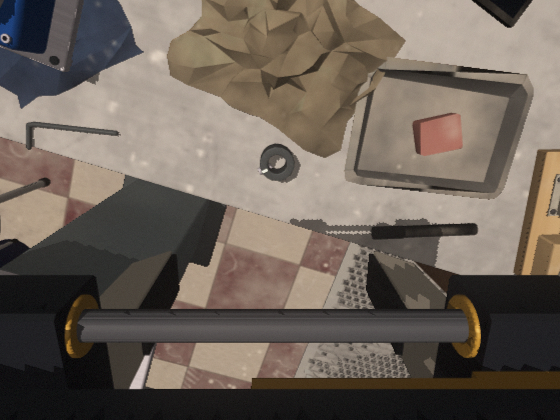

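```bash
python3 - <<'E'
from h import *
import pickle
f=pickle.load(open("w1.pkl","rb")); c=f["color"][137:187,248:308]
cv2.imwrite("pics/w1c.png",cv2.resize(c,None,fx=12,fy=12,interpolation=cv2.INTER_CUBIC))
E
```

```text
(no output)
```

View pics/w1c.png

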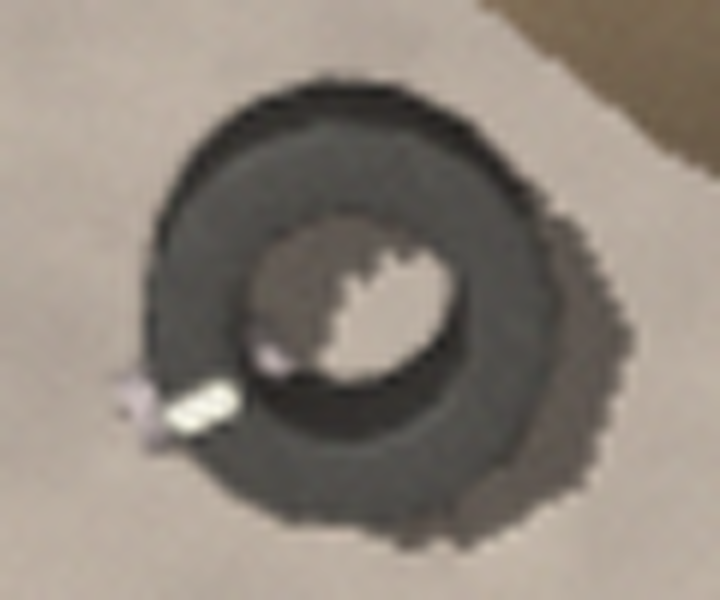

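```bash
python3 - <<'E'
from h import *
import pickle
f=pickle.load(open("w1.pkl","rb"))
g=lambda x,y:(248+(x+.5)/12-.5,137+(y+.5)/12-.5)
c=onplane(f,*g(355,322),.03); w=onplane(f,*g(205,405),.03); e=onplane(f,*g(152,322),.03);e2=onplane(f,*g(558,322),.03)
print(c,np.linalg.norm(e-e2)); d=w-c; print(np.linalg.norm(d),np.degrees(np.arctan2(d[1],d[0])))
a,b=onplane(f,*g(240,390),.03),onplane(f,*g(168,422),.03);d=b-a;print(np.degrees(np.arctan2(d[1],d[0])))
E
```

```text
[ 0.42368154 -0.24505819  0.03      ] 0.038311848244402154
0.01628697670334246 137.06782936007454
132.0482820336537
```

The collar's white line and screw point at about 135° in the world, with its centre at (0.424, -0.245). Next I'll go to the bare spindle.

```bash

python3 -m inch '0.09 0.232 -0.43 0 0 0 58;0.09 0.232 -0.43 0 0 0 58;0.09 0.232 -0.43 0 0 0 58;0.09 0.232 -0.43 0 0 0 58;0.09 0.232 -0.43 0 0 0 58;0.09 0.232 -0.43 0 0 0 58;0.09 0.232 -0.43 0 0 0 58;0.08 0.232 -0.43 0 0 0 58;0.07 0.232 -0.43 0.02 0 0 58;0.06 0.232 -0.43 0.02 0 0 58;0.05 0.232 -0.43 0.02 0 0 58;0.05 0.232 -0.43 0.02 0 0 58;0.05 0.232 -0.43 0.02 0 0 58;0.05 0.232 -0.43 0.02 0 0 58'
cat >> h.py <<'E'
def shot(n):
    import pickle
    p,M=tool(); f=grab_frame("wrist"); T=np.eye(4);T[:3,:3]=M;T[:3,3]=p; f["cam_to_world"]=T@f["mount"]
    pickle.dump(f,open(n+".pkl","wb")); cv2.imwrite(f"pics/{n}.png",f["color"]); print(p.round(4),"yaw",np.degrees(np.arctan2(M[1,0],M[0,0])).round(2),"z",M[:,2].round(4)); return f
E
python3 - <<'E'
from h import *
f=shot("w2"); print(get_state()["q"])
E
```

```text
t: 2.45
position: [0.506, 0.2016, 0.2792]
ee_rot: [0.001, 0.938, -0.347, -0.002]
ft_force: [0.7, -0.1, -0.5]
gripper_width: 0.0511
[0.506  0.2016 0.2792] yaw -40.59 z [-3.9e-03 -8.0e-04 -1.0e+00]
[-0.55744714  0.27517056  0.0871658   1.70828658 -0.02926464  1.16211709
 -2.73058891]
```

View pics/w2.png

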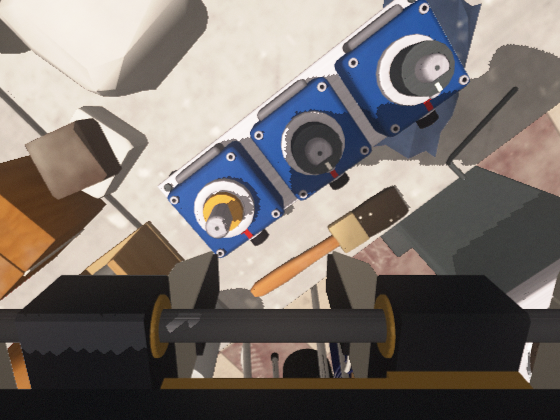

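The move stopped short because joint 7 is at its limit (-2.73), so I'll use the grasp a half turn round. First I'll zoom in on the spindle, at px (216,222).

```bash
python3 - <<'E'
from h import *
import pickle
f=pickle.load(open("w2.pkl","rb")); c=f["color"][190:250,180:260]
cv2.imwrite("pics/w2c.png",cv2.resize(c,None,fx=10,fy=10,interpolation=cv2.INTER_CUBIC))
E
```

```text
(no output)
```

View pics/w2c.png

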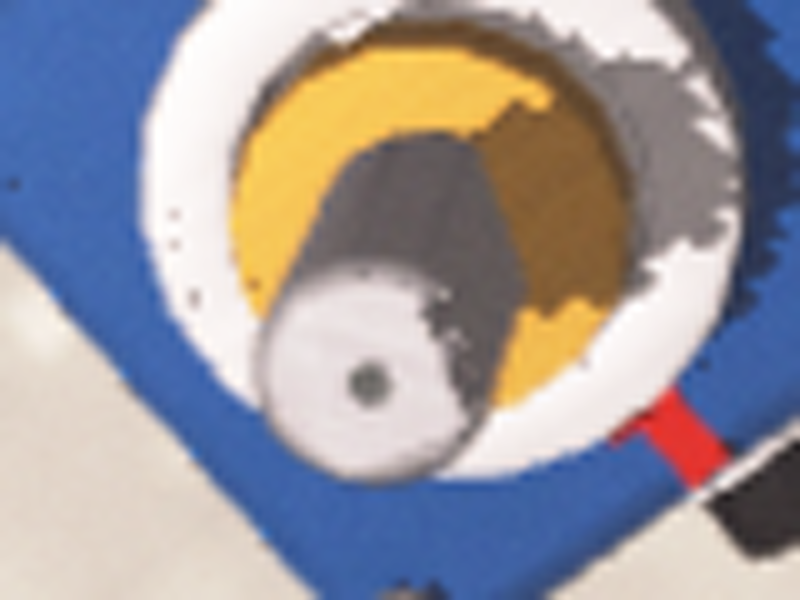

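```bash
python3 - <<'E'
from h import *
import pickle
f=pickle.load(open("w2.pkl","rb"))
a,b,c=[onplane(f,u,v,.15) for u,v in [(216.3,227.7),(320,152.5),(435.5,69)]]
print(a,b,c)
for d in (a-b,b-c,a-c): print(np.linalg.norm(d),np.degrees(np.arctan2(d[1],d[0]))-90)
print([world(f,u,v)[2] for u,v in [(216,226),(320,154),(435,70)]])
E
python3 -m inch '0.05 0 0 0 0 0 -100;0.05 0 0 0 0 0 -100;0.05 0 0 0 0 0 -100;0.05 0 0 0 0 0 -100;0.05 0 0 0 0 0 -100;0.05 0 0 0 0 0 -100;0.05 0 0 0 0 0 -100;0.05 0 0 0 0 0 -100;0.05 0 0 0 0 0 -100;0.05 0 0 0 0 0 -100;0.05 0 0 0 0 0 -100;0.05 0 0 0 0 0 -100;0.05 0 0 0 0 0 -100;0.05 0 0 0 0 0 -100'
```

```text
[0.51692261 0.2495569  0.15      ] [0.51029162 0.14967295 0.15      ] [0.50366636 0.05211607 0.15      ]
0.10010381513115578 -3.7981160433226933
0.09778158330506943 -3.885091647597889
0.1978853414442678 -3.8410935057466986
[np.float64(0.14860233849089066), np.float64(0.14901091995196458), np.float64(0.14801254183847634)]
t: 3.67
position: [0.5056, 0.2011, 0.2793]
ee_rot: [-0.001, 0.867, 0.499, -0.002]
ft_force: [-0.5, 0.6, -0.0]
gripper_width: 0.05
```

```bash

python3 -m inch '0.05 0.0476 -0.0146 0 0 0 -97;0.05 0.0476 -0.0146 0 0 0 -97;0.05 0.0476 -0.0146 0 0 0 -97;0.05 0.0476 -0.0146 0 0 0 -97;0.05 0.0476 -0.0146 0 0 0 -97;0.05 0.0476 -0.0146 0 0 0 -97;0.05 0.0476 -0.0146 0 0 0 -97;0.05 0.0476 -0.0146 0 0 0 -97;0.05 0.0476 -0.0146 0 0 0 -97;0.05 0.0476 -0.0146 0 0 0 -97;0.05 0.0476 -0.0146 0 0 0 -97;0.05 0.0476 -0.0146 0 0 0 -97;0.05 0.0476 -0.0146 0 0 0 -97;0.05 0.0476 -0.0146 0 0 0 -97;0.05 0.0476 -0.0146 0 0 0 -97'
python3 - <<'E'
from h import *
f=shot("w3"); print(get_state()["q"])
c=f["color"]; cv2.imwrite("pics/w3c.png",cv2.resize(c[130:280,190:390],None,fx=4,fy=4,interpolation=cv2.INTER_CUBIC))
E
```

```text
t: 4.92
position: [0.5174, 0.2495, 0.2791]
ee_rot: [-0.002, 0.202, 0.979, -0.001]
ft_force: [0.2, 0.1, -0.6]
gripper_width: 0.0498
[0.5174 0.2495 0.2791] yaw 156.65 z [-4.3e-03 -2.0e-04 -1.0e+00]
[-0.13671051  0.38376313 -0.56135744  1.60030785  0.2107878   1.22259917
  0.42074725]
```

View pics/w3.png

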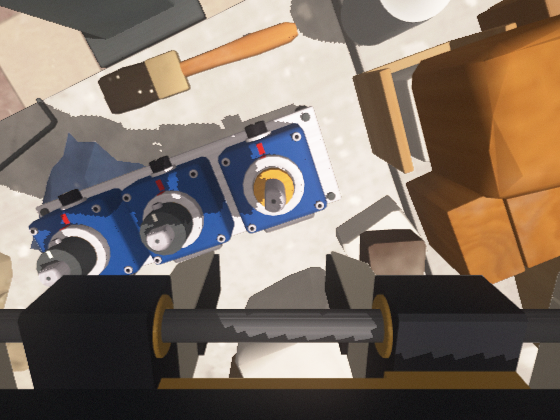

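View pics/w3c.png

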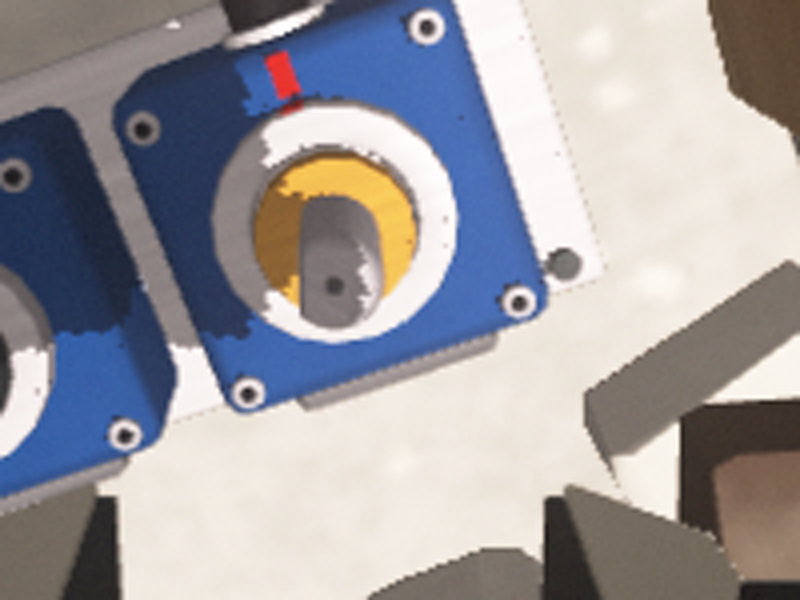

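The flat is the straight left edge of the spindle and runs almost vertically in the image, so the jaws are already nearly square to it at about 247° in the world.

```bash
python3 - <<'E'
from h import *
import pickle
f=pickle.load(open("w3.pkl","rb"))
a=onplane(f,273.4,201.1,.15); p,M=tool(); print(a, M.T@(a-p))
g=lambda x,y:(190+(x+.5)/4-.5,130+(y+.5)/4-.5)
S=[onplane(f,*g(*q),.092) for q in [(427,27),(143,129),(248,393),(518,301)]]  # screws FL FR BR BL
print(np.mean(S,0)); 
for i,j,o in [(0,1,90),(3,2,90),(1,2,180),(0,3,180)]:
    d=S[i]-S[j]; print(np.linalg.norm(d).round(4),np.degrees(np.arctan2(d[1],d[0]))-o)
E
```

```text
[0.51631398 0.25030446 0.15      ] [0.00049596 0.0002436  0.12922982]
[0.51664803 0.24995107 0.092     ]
0.0682 -3.6660413379834864
0.0682 -3.4521818554336505
0.0681 -3.7476004051447944
0.0678 -3.7762686807936916
```

```bash

python3 -m inch '0.05 0 0 0.04 0 0 0;0.05 0 0 0.08 0 0 0;0.05 0 0 0.11 0 0 0;0.05 0 0 0.13 0 0 0;0.05 0 0 0.15 0 0 0;0.05 0 0 0.15 0 0 0;0.04 0 0 0.15 0 0 0;0.03 0 0 0.15 0 0 0;0 0 0 0.15 0 0 0;0 0 0 0.15 0 0 0;0 0 0 0.15 0 0 0;0 0 0 0.15 0 0 0'
python3 -c "
from h import *
s=get_state();print({k:np.round(s[k],4) for k in('position','ft_force','torque','gripper_width')})"
```

```text
t: 5.97
position: [0.5162, 0.2521, 0.1306]
ee_rot: [-0.001, 0.203, 0.979, 0.0]
ft_force: [-0.7, 0.7, 4.0]
gripper_width: 0.0163
{'position': array([0.5162, 0.2521, 0.1306]), 'ft_force': array([-0.6947,  0.7373,  4.0058]), 'torque': array([ 0.068 ,  0.0435, -0.0038]), 'gripper_width': np.float64(0.0163)}
```

Width is 16.3 mm with little side force, so the pads are square on the flat. I'll turn it 70.3° clockwise to the unit's front, which is at 176.3°.

```bash

python3 -m inch '0 0 0.001 0.15 0 0 5;0 0 0.001 0.15 0 0 11;0 0 0.001 0.15 0 0 17;0 0 0.001 0.15 0 0 23;0 0 0.001 0.15 0 0 29;0 0 0.001 0.15 0 0 35' >/dev/null 2>&1 & sleep 0; kill %1 2>/dev/null; python3 -c "
from h import *
s=get_state();print({k:np.round(s[k],4) for k in('t','position','ee_rot','ft_force','torque','gripper_width')})"
```

```text
{'t': np.float64(5.9667), 'position': array([0.5162, 0.2521, 0.1306]), 'ee_rot': array([-1.400e-03,  2.025e-01,  9.793e-01,  2.000e-04]), 'ft_force': array([-0.6947,  0.7373,  4.0058]), 'torque': array([ 0.068 ,  0.0435, -0.0038]), 'gripper_width': np.float64(0.0163)}
```

I had left the old z shift in that command, so I killed it before it moved anything. The clock and pose are unchanged. Here is the correct turn:

```bash
pgrep -fa "m inch"; python3 -c "
from h import *
s=get_state();print(s['t'],s['position'])"
```

```text
5.9667 [0.51619459 0.25213172 0.13058057]
```

```bash

python3 -m inch '0 0 0.001 0 0 0 4;0 0 0.001 0 0 0 10;0 0 0.001 0 0 0 17;0 0 0.001 0 0 0 24;0 0 0.001 0 0 0 31;0 0 0.001 0 0 0 38;0 0 0.001 0 0 0 45;0 0 0.001 0 0 0 52;0 0 0.001 0 0 0 59;0 0 0.001 0 0 0 65;0 0 0.001 0 0 0 70.3;0 0 0.001 0 0 0 70.3;0 0 0.001 0 0 0 70.3'
python3 -c "
from h import *
s=get_state();print({k:np.round(s[k],4) for k in('position','ft_force','torque','gripper_width')}); p,M=tool(); print(np.degrees(np.arctan2(M[1,0],M[0,0])),M[:,2])"
```

```text
t: 7.05
position: [0.5187, 0.2519, 0.1306]
ee_rot: [0.0, 0.73, 0.683, 0.0]
ft_force: [6.1, -3.6, -0.7]
gripper_width: 0.0167
{'position': array([0.5187, 0.2519, 0.1306]), 'ft_force': array([ 6.0895, -3.6419, -0.7339]), 'torque': array([-0.6992, -1.5234, -0.0072]), 'gripper_width': np.float64(0.0167)}
86.21016924603074 [ 4.74346580e-04  4.42025469e-04 -9.99999790e-01]
```

```bash

python3 -m inch '0.05 0 0 0 0 0 0;0.05 0 0 0 0 0 0;0.05 0 0 0 0 0 0;0.05 0 0 -0.04 0 0 0;0.05 0 0 -0.08 0 0 0;0.05 0 0 -0.115 0 0 0;0.05 0 0 -0.145 0 0 0;0.05 0 0 -0.15 0 0 0'
python3 - <<'E'
from h import *
f=shot("w4")
c=f["color"]; cv2.imwrite("pics/w4c.png",cv2.resize(c[130:280,190:390],None,fx=4,fy=4,interpolation=cv2.INTER_CUBIC))
E
```

```text
t: 7.72
position: [0.5183, 0.2546, 0.2857]
ee_rot: [-0.001, 0.729, 0.684, 0.003]
ft_force: [0.6, 1.1, 0.6]
gripper_width: 0.0503
[0.5183 0.2546 0.2857] yaw 86.39 z [ 0.0032  0.0054 -1.    ]
```

View pics/w4c.png

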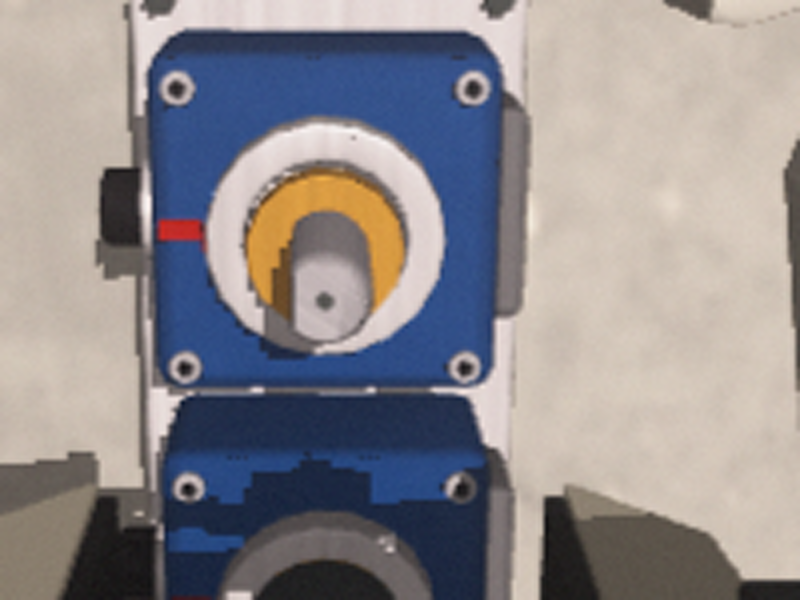

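The spindle has turned: its flat edge is now vertical at the left and faces the red mark. I'll get the axis and unit yaw from this view too.

```bash
python3 - <<'E'
from h import *
import pickle
f=pickle.load(open("w4.pkl","rb"))
g=lambda x,y:(190+(x+.5)/4-.5,130+(y+.5)/4-.5)
print("axis top",onplane(f,*g(325,300),.15))
S=[onplane(f,*g(*q),.092) for q in [(176,88),(185,368),(464,368),(473,88)]]
print(np.mean(S,0))
for i,j,o in [(0,1,90),(3,2,90),(1,2,180),(0,3,180)]:
    d=S[i]-S[j]; print(np.linalg.norm(d).round(4),np.degrees(np.arctan2(d[1],d[0]))-o)
a,b=onplane(f,*g(291,260),.14),onplane(f,*g(292,320),.14); print("flat edge approx",np.degrees(np.arctan2(*(a-b)[1::-1]))-90)
E
```

```text
axis top [0.51657696 0.25055958 0.15      ]
[0.51636206 0.24974134 0.092     ]
0.0684 -3.564318339605393
0.0684 -3.80501762743404
0.0681 -3.669060674356615
0.0684 -3.639434562051605
flat edge approx -3.151560151948601
```

```bash

python3 -m inch '0.05 -0.505 -0.062 0 0 0 -48.7;0.05 -0.505 -0.062 0 0 0 -48.7;0.05 -0.505 -0.062 0 0 0 -48.7;0.05 -0.505 -0.062 0 0 0 -48.7;0.06 -0.505 -0.062 0 0 0 -48.7;0.07 -0.505 -0.062 0 0 0 -48.7;0.08 -0.505 -0.062 0 0 0 -48.7;0.08 -0.505 -0.062 0 0 0 -48.7;0.08 -0.505 -0.062 0 0 0 -48.7;0.08 -0.505 -0.062 0 0 0 -48.7;0.08 -0.505 -0.062 0.02 0 0 -48.7;0.08 -0.505 -0.062 0.05 0 0 -48.7;0.08 -0.505 -0.062 0.08 0 0 -48.7;0.08 -0.505 -0.062 0.1 0 0 -48.7;0.08 -0.505 -0.062 0.1 0 0 -48.7;0.08 -0.505 -0.062 0.1 0 0 -48.7'
python3 - <<'E'
from h import *
f=shot("w5"); print(get_state()["q"].round(2))
E
```

```text
t: 9.1
position: [0.4202, -0.2464, 0.1772]
ee_rot: [-0.005, 0.383, 0.924, -0.0]
ft_force: [0.7, -0.4, 0.6]
gripper_width: 0.0799
[ 0.4202 -0.2464  0.1772] yaw 134.96 z [-0.0093  0.0037 -0.9999]
[ 0.46  0.28 -0.05  1.97  0.02  0.9   1.19]
```

View pics/w5.png

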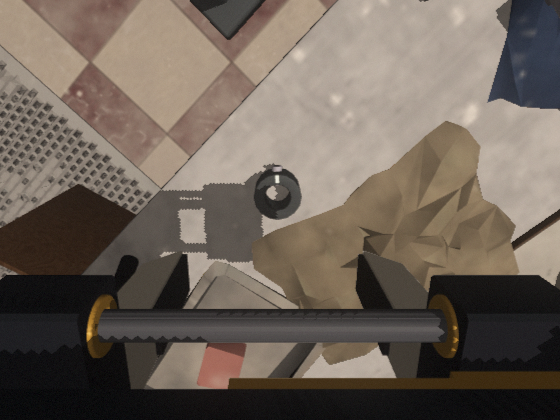

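```bash
python3 - <<'E'
from h import *
import pickle
f=pickle.load(open("w5.pkl","rb")); c=f["color"][157:227,237:317]
cv2.imwrite("pics/w5c.png",cv2.resize(c,None,fx=8,fy=8,interpolation=cv2.INTER_CUBIC))
E
```

```text
(no output)
```

View pics/w5c.png

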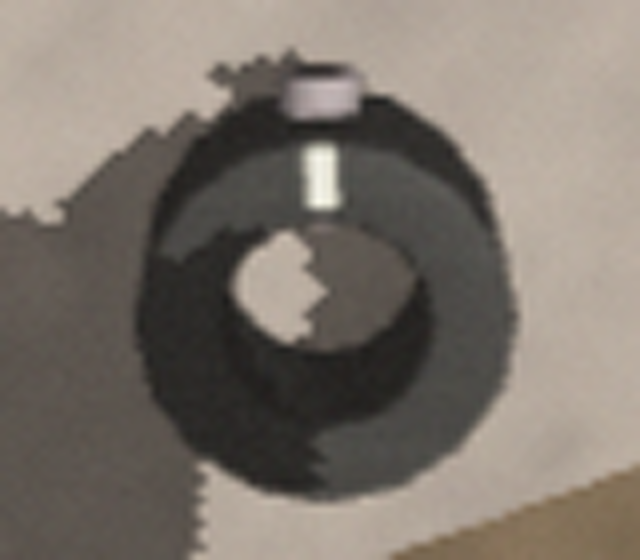

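```bash
python3 - <<'E'
from h import *
import pickle
f=pickle.load(open("w5.pkl","rb"));p,M=tool()
g=lambda x,y:(237+(x+.5)/8-.5,157+(y+.5)/8-.5)
c=onplane(f,*g(327,321),.03); print(c,np.linalg.norm(onplane(f,*g(137,321),.03)-onplane(f,*g(516,321),.03)))
for q,h in [((321,150),.03),((322,176),.03),((322,93),.015)]:
    d=onplane(f,*g(*q),h)-c; print(np.linalg.norm(d[:2]),np.degrees(np.arctan2(d[1],d[0])))
print(p,M.T@(c-p), M[:,2])
E
```

```text
[ 0.42222901 -0.24398349  0.03      ] 0.039103848047117806
0.017995911929263936 137.13867978521182
0.015299834357671521 137.10531073307962
0.020903015328921963 136.2624024585594
[ 0.42201027 -0.24603974  0.17909944] [0.00042265 0.00195502 0.14910036] [-0.00578834  0.00250734 -0.9999801 ]
```

```bash

python3 -m inch '0.066 0 0.0015 0.03 0 0 -1.5;0.064 0 0.0015 0.07 0 0 -1.5;0.064 0 0.0015 0.1 0 0 -1.5;0.064 0 0.0015 0.12 0 0 -1.5;0.064 0 0.0015 0.125 0 0 -1.5;0.064 0 0.0015 0.125 0 0 -1.5'
python3 - <<'E'
from h import *
f=shot("w6"); p,M=tool(); print(p,M[:,2],get_state()["gripper_width"])
for c in ([.4222,-.2440,.03],[.4237,-.2451,.03]): print(M.T@(np.array(c)-p))
E
```

```text
t: 9.65
position: [0.4238, -0.2447, 0.0549]
ee_rot: [-0.002, 0.369, 0.929, 0.0]
ft_force: [0.2, -0.7, -0.2]
gripper_width: 0.0639
[ 0.4238 -0.2447  0.0549] yaw 136.67 z [-0.0038  0.0016 -1.    ]
[ 0.42436724 -0.24526286  0.05592762] [-2.23540064e-03  7.19617104e-04 -9.99997243e-01] 0.0641260118164895
[ 0.00238777 -0.00054372  0.0259333 ]
[ 0.00054197 -0.00031351  0.02592915]
```

View pics/w6.png

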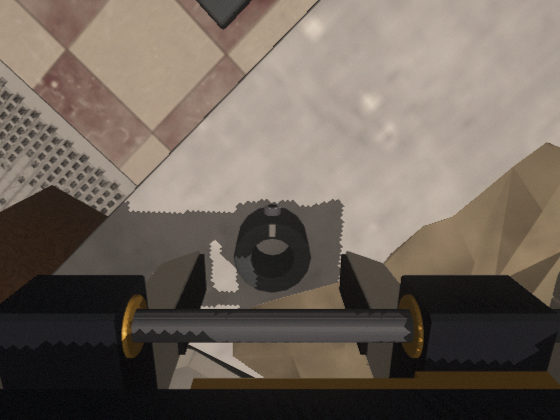

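```bash
python3 - <<'E'
from h import *
import pickle
f=pickle.load(open("w6.pkl","rb")); c=f["color"][195:305,215:335]
cv2.imwrite("pics/w6c.png",cv2.resize(c,None,fx=5,fy=5,interpolation=cv2.INTER_CUBIC))
E
```

```text
(no output)
```

View pics/w6c.png

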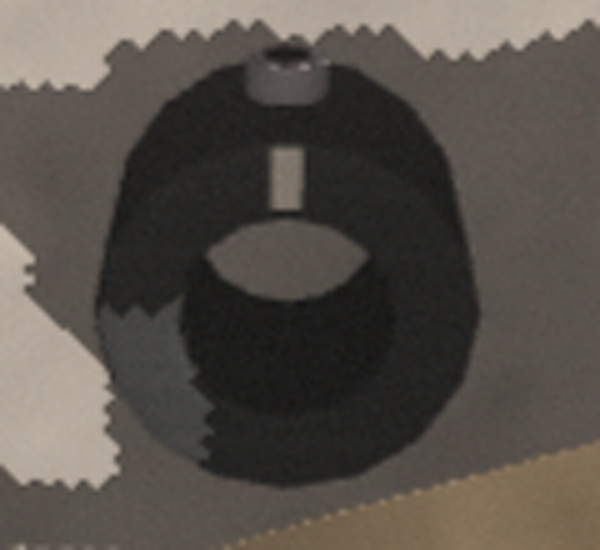

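```bash
python3 - <<'E'
from h import *
import pickle
f=pickle.load(open("w6.pkl","rb"));p,M=tool()
g=lambda x,y:(215+(x+.5)/5-.5,195+(y+.5)/5-.5)
c=onplane(f,*g(288,315),.03); print(c,M.T@(c-p),p)
d=onplane(f,*g(287,149),.03)-c; print(np.linalg.norm(d[:2]),np.degrees(np.arctan2(d[1],d[0])))
E
```

```text
[ 0.42187869 -0.24372816  0.03      ] [ 0.00280802 -0.0005667   0.02593421] [ 0.42436724 -0.24526286  0.05592762]
0.01791843979069597 136.97675794152119
```

```bash

python3 -m inch '0.064 0.0024 -0.0004 0.015 0 0 0;0.064 0.0024 -0.0004 0.028 0 0 0;0.064 0.0024 -0.0004 0.033 0 0 0;0.06 0.0024 -0.0004 0.033 0 0 0;0.05 0.0024 -0.0004 0.033 0 0 0;0.03 0.0024 -0.0004 0.033 0 0 0;0.03 0.0024 -0.0004 0.033 0 0 0;0.03 0.0024 -0.0004 0.033 0 0 0;0.03 0.0024 -0.0004 0.033 0 0 0'
python3 -c "
from h import *
s=get_state();print({k:np.round(s[k],4) for k in('position','ft_force','torque','gripper_width')}); p,M=tool(); print(np.degrees(np.arctan2(M[1,0],M[0,0])),M[:,2])"
```

```text
t: 10.45
position: [0.4216, -0.2446, 0.0225]
ee_rot: [-0.001, 0.37, 0.929, -0.0]
ft_force: [-0.4, 0.8, 6.5]
gripper_width: 0.0396
{'position': array([ 0.4216, -0.2446,  0.0225]), 'ft_force': array([-0.3538,  0.8456,  6.4885]), 'torque': array([ 0.3536, -0.1276,  0.0119]), 'gripper_width': np.float64(0.0396)}
136.55467057586444 [-2.21760435e-03  3.83929208e-04 -9.99997467e-01]
```

```bash

python3 -m inch '0.03 0 0 -0.02 0 0 0;0.03 0 0 -0.05 0 0 0;0.03 0 0 -0.09 0 0 0;0.03 0 0 -0.13 0 0 0;0.03 0.02 0.03 -0.16 0 0 -5;0.03 0.272 0.424 -0.2 0 0 -39.5;0.03 0.272 0.424 -0.2 0 0 -39.5;0.03 0.272 0.424 -0.2 0 0 -39.5;0.03 0.272 0.424 -0.2 0 0 -39.5;0.03 0.272 0.424 -0.2 0 0 -39.5;0.03 0.272 0.424 -0.2 0 0 -39.5;0.03 0.272 0.424 -0.2 0 0 -39.5;0.03 0.272 0.424 -0.2 0 0 -39.5;0.03 0.272 0.424 -0.2 0 0 -39.5;0.03 0.272 0.424 -0.2 0 0 -39.5;0.03 0.272 0.424 -0.2 0 0 -39.5;0.03 0.272 0.424 -0.2 0 0 -39.5;0.03 0.272 0.424 -0.2 0 0 -39.5;0.03 0.272 0.424 -0.2 0 0 -39.5;0.03 0.272 0.424 -0.2 0 0 -39.5'
python3 - <<'E'
from h import *
f=shot("w7"); p,M=tool(); s=get_state(); print(p,s["gripper_width"],s["q"].round(2),s["ft_force"].round(2))
print(M.T@(np.array([.5165,.2502,.15])-p))
g=grab_frame("scene")["color"];cv2.imwrite("pics/s7.png",cv2.resize(g[150:280,130:310],None,fx=4.4,fy=4.4,interpolation=cv2.INTER_CUBIC))
E
```

```text
t: 12.12
position: [0.5155, 0.2487, 0.2213]
ee_rot: [-0.002, 0.035, 0.999, -0.0]
ft_force: [-0.5, -0.6, -1.4]
gripper_width: 0.0395
[0.5155 0.2487 0.2213] yaw 176.0 z [-4.6e-03 -7.0e-04 -1.0e+00]
[0.5157157  0.24825852 0.22144674] 0.03948124898333949 [-0.26  0.4  -0.39  1.7   0.17  1.08  0.8 ] [ 0.41  0.33 -1.97]
[-0.0009457   0.00205929  0.07144149]
```

View pics/w7.png

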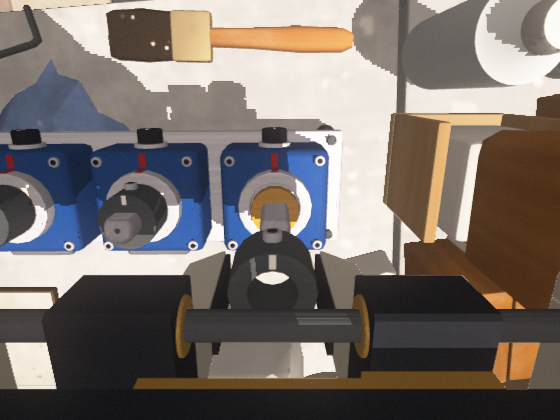

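View pics/s7.png

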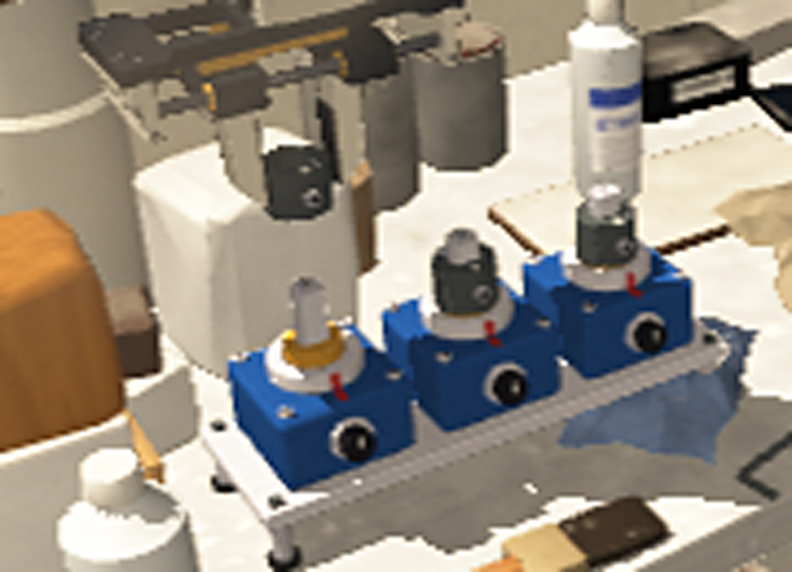

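```bash
python3 - <<'E'
from h import *
import pickle
f=pickle.load(open("w7.pkl","rb")); c=f["color"][190:320,205:345]
cv2.imwrite("pics/w7c.png",cv2.resize(c,None,fx=5,fy=5,interpolation=cv2.INTER_CUBIC))
E
```

```text
(no output)
```

View pics/w7c.png

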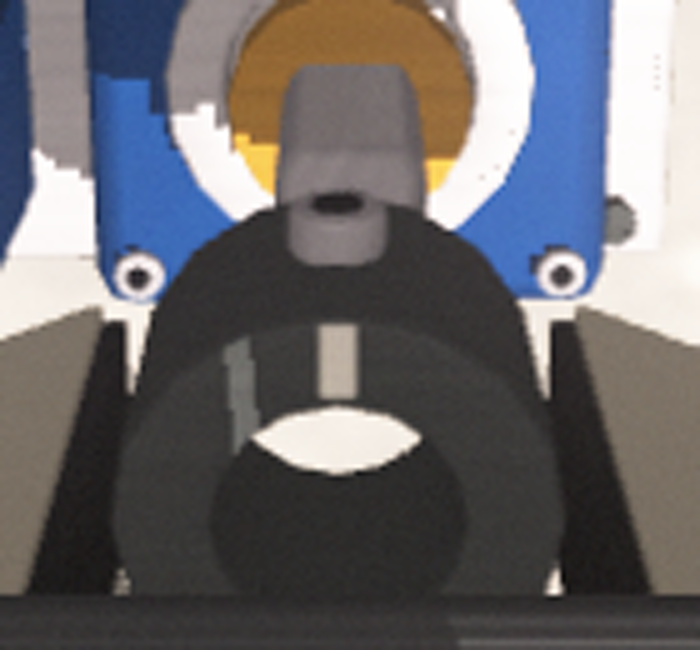

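```bash
python3 - <<'E'
from h import *
import pickle
f=pickle.load(open("w7.pkl","rb")); m=f["mount"]
g=lambda x,y:(205+(x+.5)/5-.5,190+(y+.5)/5-.5)
def tp(x,y,zt):
    r=m[:3,:3]@pt(f,*g(x,y),1.0); return m[:3,3]+r*(zt-m[2,3])/r[2]
zt=-.0078
for n,q in dict(outfront=(338,323),borefront=(338,406),L=(112,520),R=(565,520),bl=(208,520),br=(468,520)).items(): print(n,tp(*q,zt).round(4))
# spindle below: axis at z .15 etc
p,M=tool(); print(M.T@(np.array([.5165,.2502,.15])-p),p)
# spindle edges as seen
T=f["cam_to_world"]
for q in [(283,130),(421,130)]: print(onplane(f,*g(*q),.13))
E
```

```text
outfront [ 0.0193 -0.0002 -0.0078]
borefront [ 0.0118 -0.0002 -0.0078]
L [ 0.0011 -0.0193 -0.0078]
R [ 0.001   0.0191 -0.0078]
bl [ 0.0011 -0.0112 -0.0078]
br [ 0.001   0.0108 -0.0078]
[-0.00083277  0.00208972  0.07155062] [0.51581088 0.2482065  0.22155489]
[0.51264227 0.24112205 0.13      ]
[0.51394704 0.25981537 0.13      ]
```

```bash

python3 -m inch '0.03 -0.001 0.002 0.015 0 0 -0.3;0.03 -0.001 0.002 0.03 0 0 -0.3;0.03 -0.001 0.002 0.042 0 0 -0.3;0.03 -0.001 0.002 0.042 0 0 -0.3;0.03 -0.001 0.002 0.042 0 0 -0.3;0.03 -0.001 0.002 0.042 0 0 -0.3'
python3 - <<'E'
from h import *
f=shot("w8"); p,M=tool(); s=get_state(); print(p,s["gripper_width"],s["ft_force"].round(2))
print(M.T@(np.array([.5165,.2502,.15])-p))
cv2.imwrite("pics/w8c.png",cv2.resize(f["color"][190:320,205:345],None,fx=5,fy=5,interpolation=cv2.INTER_CUBIC))
E
```

```text
t: 12.72
position: [0.5172, 0.2517, 0.1806]
ee_rot: [-0.001, 0.032, 0.999, 0.001]
ft_force: [0.2, -0.7, -1.0]
gripper_width: 0.0396
[0.5172 0.2517 0.1806] yaw 176.29 z [-0.0029  0.0011 -1.    ]
[0.51727124 0.25199836 0.18077378] 0.039820580248366336 [ 0.03 -0.45 -1.36]
[ 0.00057716 -0.00188368  0.03077293]
```

View pics/w8c.png

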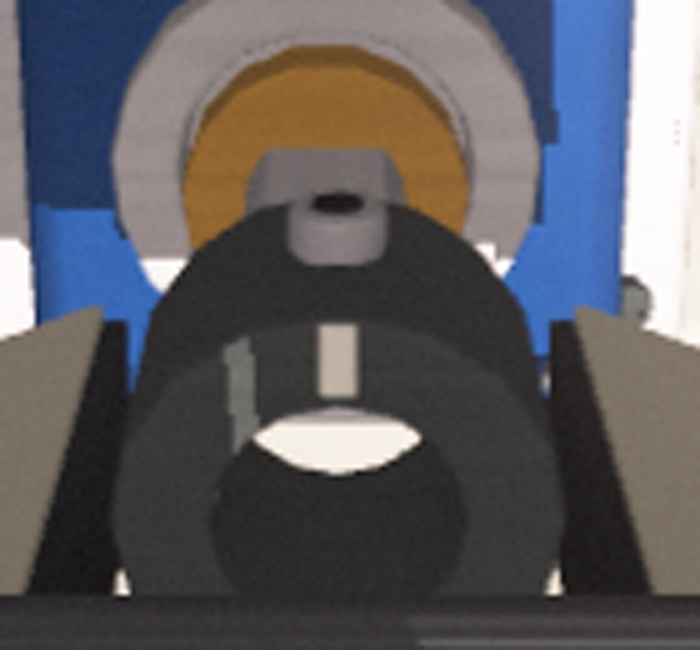

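```bash

python3 -m inch '0.03 0.0005 -0.0018 0 0 0 0;0.03 0.0005 -0.0018 0 0 0 0;0.03 0.0005 -0.0018 0 0 0 0;0.03 0.0005 -0.0018 0 0 0 0'
python3 - <<'E'
from h import *
f=shot("w9"); p,M=tool(); s=get_state(); print(p,s["gripper_width"],s["ft_force"].round(2))
print(M.T@(np.array([.5165,.2502,.15])-p))
cv2.imwrite("pics/w9c.png",cv2.resize(f["color"][190:320,205:345],None,fx=5,fy=5,interpolation=cv2.INTER_CUBIC))
E
```

```text
t: 13.1
position: [0.5162, 0.2505, 0.1801]
ee_rot: [-0.002, 0.032, 0.999, 0.0]
ft_force: [0.6, -0.1, -1.3]
gripper_width: 0.0398
[0.5162 0.2505 0.1801] yaw 176.35 z [-0.0032  0.0011 -1.    ]
[0.51615592 0.25051644 0.17998982] 0.03960924866594356 [-0.22 -0.8  -1.69]
[-0.00046649 -0.00031838  0.02998815]
```

View pics/w9c.png

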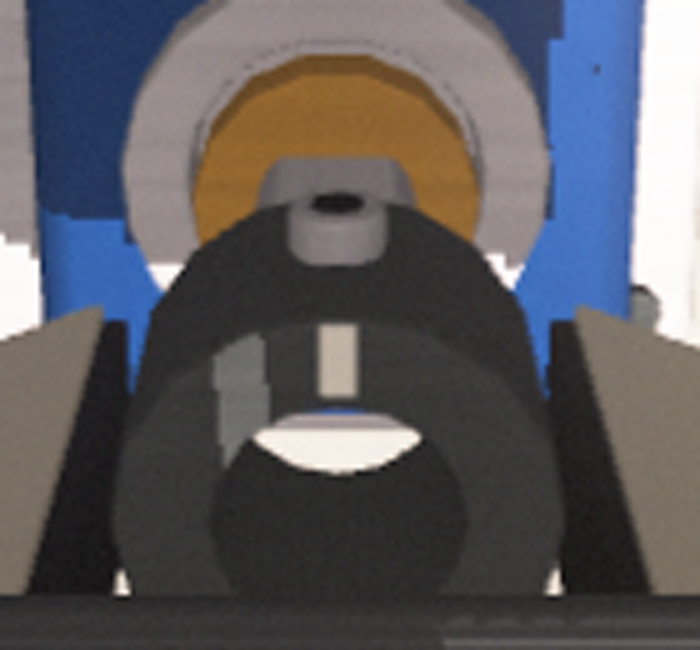

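```bash

python3 -m inch '0.03 -0.0003 -0.0002 0.006 0 0 0;0.03 -0.0003 -0.0002 0.010 0 0 0;0.03 -0.0003 -0.0002 0.014 0 0 0;0.03 -0.0003 -0.0002 0.014 0 0 0'
python3 -c "
from h import *
s=get_state();print({k:np.round(s[k],4) for k in('position','ft_force','torque','gripper_width')}); p,M=tool(); print(np.degrees(np.arctan2(M[1,0],M[0,0])),M[:,2])"
```

```text
t: 13.48
position: [0.5157, 0.2499, 0.1645]
ee_rot: [-0.003, 0.032, 0.999, -0.0]
ft_force: [-0.9, -0.8, -1.2]
gripper_width: 0.0394
{'position': array([0.5157, 0.2499, 0.1645]), 'ft_force': array([-0.8623, -0.7643, -1.1594]), 'torque': array([ 0.112 , -0.136 , -0.0233]), 'gripper_width': np.float64(0.0394)}
176.35802442909616 [-5.38263318e-03 -3.08699112e-05 -9.99985513e-01]
```

It's 8 mm onto the spindle with no contact force. Next comes the set screw.

```bash

python3 -m inch '0.03 0.0002 0 0.004 0 0 0;0.03 0.0002 0 0.008 0 0 0;0.03 0.0002 0 0.012 0 0 0;0.03 0.0002 0 0.016 0 0 0;0.03 0.0002 0 0.02 0 0 0;0.03 0.0002 0 0.02 0 0 0'
python3 -c "
from h import *
s=get_state();print({k:np.round(s[k],4) for k in('position','ft_force','torque','gripper_width')}); p,M=tool(); print(np.degrees(np.arctan2(M[1,0],M[0,0])),M[:,2])"
```

```text
t: 13.98
position: [0.5156, 0.25, 0.1448]
ee_rot: [-0.002, 0.032, 0.999, 0.0]
ft_force: [-0.4, 0.8, -1.4]
gripper_width: 0.0397
{'position': array([0.5156, 0.25  , 0.1448]), 'ft_force': array([-0.4036,  0.7734, -1.3697]), 'torque': array([ 0.1028, -0.1453,  0.0322]), 'gripper_width': np.float64(0.0397)}
176.34787817152267 [-4.86603850e-03  2.67475948e-04 -9.99988125e-01]
```

```bash

python3 -m inch '0.03 0 0 0.004 0 0 0;0.03 0 0 0.008 0 0 0;0.03 0 0 0.012 0 0 0;0.03 0 0 0.015 0 0 0;0.03 0 0 0.018 0 0 0;0.03 0 0 0.018 0 0 0;0.03 0 0 0.018 0 0 0'
python3 -c "
from h import *
s=get_state();print({k:np.round(s[k],4) for k in('position','ft_force','torque','gripper_width')}); p,M=tool(); print(np.degrees(np.arctan2(M[1,0],M[0,0])),M[:,2])"
```

```text
t: 14.57
position: [0.5162, 0.2504, 0.1281]
ee_rot: [-0.002, 0.032, 0.999, 0.0]
ft_force: [-0.8, -1.2, 7.1]
gripper_width: 0.0394
{'position': array([0.5162, 0.2504, 0.1281]), 'ft_force': array([-0.7908, -1.2259,  7.1422]), 'torque': array([-0.1993,  0.2154, -0.0222]), 'gripper_width': np.float64(0.0394)}
176.35402790536114 [-0.0030571  0.0010271 -0.9999948]
```

Force is about 8.5 N net, so the washer is nearly home. I'll press on until it reaches the stop.

```bash

python3 -m inch '0.03 0 0 0.001 0 0 0;0.03 0 0 0.002 0 0 0;0.03 0 0 0.003 0 0 0;0.03 0 0 0.003 0 0 0;0.03 0 0 0.003 0 0 0'
python3 -c "
from h import *
s=get_state();print({k:np.round(s[k],4) for k in('position','ft_force','torque','gripper_width')})"
```

```text
t: 14.98
position: [0.5163, 0.2505, 0.1268]
ee_rot: [-0.001, 0.032, 0.999, 0.0]
ft_force: [-6.5, -4.6, 23.0]
gripper_width: 0.0394
{'position': array([0.5163, 0.2505, 0.1268]), 'ft_force': array([-6.5421, -4.6041, 23.0486]), 'torque': array([-0.9879,  1.2785,  0.0254]), 'gripper_width': np.float64(0.0394)}
```

The force rose to 23 N over the last 1.3 mm of travel, so it has hit the stop. I'll check with pictures.

```bash
python3 - <<'E'
from h import *
f=shot("w10"); c1=cv2.resize(f["color"][170:320,205:345],None,fx=3,fy=3,interpolation=cv2.INTER_CUBIC)
g=grab_frame("scene")["color"];c2=cv2.resize(g[190:280,165:251],None,fx=4.99,fy=5,interpolation=cv2.INTER_CUBIC)[:450,:370]
cv2.imwrite("pics/f10.png",np.hstack([c1,c2]))
s=get_state();print({k:np.round(s[k],4) for k in('t','position','ft_force','gripper_width')})
E
```

```text
[0.5163 0.2505 0.1268] yaw 176.35 z [-0.002  0.001 -1.   ]
{'t': np.float64(15.0833), 'position': array([0.5163, 0.2504, 0.1268]), 'ft_force': array([-5.1744, -4.4375, 21.7109]), 'gripper_width': np.float64(0.0393)}
```

View pics/f10.png

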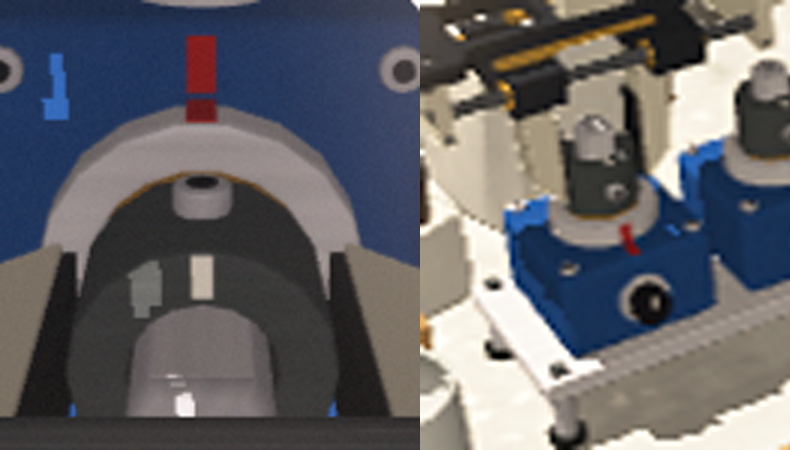

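The collar is seated at the ring's rim, with the screw and white line (about px 202) in line with the red mark and only a thin brass edge showing. I'll check that it holds steady.

```bash

python3 -m inch '0.03 0 0 0 0 0 0;0.03 0 0 0 0 0 0;0.03 0 0 0 0 0 0;0.03 0 0 0 0 0 0;0.03 0 0 0 0 0 0;0.03 0 0 0 0 0 0'
```

```text
t: 15.58
position: [0.5163, 0.2504, 0.1268]
ee_rot: [-0.001, 0.032, 0.999, 0.0]
ft_force: [-6.7, -4.8, 22.8]
gripper_width: 0.0394
```

```bash
python3 -c "
from rig import sign_off
print(sign_off())"
```

```text
the job is handed in; nothing more can be done
None
```

The spare collar is on the bare spindle (the leftmost unit) with its set screw over the flat. I handed the job in at about 15.6 s with the arm still holding it down.

- **Flat:** I felt for the flat with the fingers, which closed to 16.3 mm against a nominal 17 mm. I then turned the spindle about 70° clockwise. The wrist picture afterwards showed the flat facing the red mark to within about half a degree.
- **Collar fit:** The collar slid down with no contact force as the set screw passed over the flat. In the last picture the screw and white line are in line with the red mark.
- **Washer:** The force was about 8.5 N just short of home, then rose to 23 N at the stop, with the collar level with the ring's rim. Over the next half second the position did not change and the force stayed at 22–23 N.
- **Left alone:** I did not touch the other two spindles or the bottle.

**Disagreements and mistakes:**
- The grip on the flat read about 0.5 mm narrower than nominal.
- The camera and jaw estimates of the spindle axis differed by about 1 mm.
- About 6 N of sideways force remained at the end.
- One approach move stopped short at joint 7's limit, so I redid it with the gripper a half turn round.
- I cancelled one mistyped move before anything moved.

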